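Hold the warming box open for the nested cups

ROBOT

A 6-joint arm with a two-finger parallel gripper is mounted at the origin on the work surface. World frame = base frame: x ahead of the robot, y to its left, z up, the work surface at z = 0. Lengths are in mm, angles in degrees, forces in N, time in s.
With the tool pointing down it reaches from about 300 to 850 mm from the base axis. Payload 4.2 kg.
Tool frame: the origin (TCP) lies between the finger pads; the fingertips stand ahead of it and the grasp point (between the pads) lies 8 mm behind it (env.tip_reach is the x of the fingertips in the tool frame, in mm); x points along the fingers, y is the direction in which the jaws open and shut, and the axes are right-handed (so a half turn about x gives the same grasp; the last joint's range is limited). The gripper opens to 91 mm and grips with 3 to 60 N. Pads are 32 mm wide; open, the fingers measure 118 mm over their backs; the gripper's body (76 mm by 178 mm) begins 60 mm behind the grasp point.
Start: joints at [-75.344, 18.312, 89.639, -0, 72.044, -1.146], TCP at [156.585, -553.284, 224.976] pointing down, gripper open.
Joint ranges: [-177.97, 177.97], [-48.28, 115.42], [12.27, 149.76], [-77.06, 257.06], [2.81, 150.46], [-146.56, 146.56]. Speed limits (degrees/s): [147.25, 147.25, 180, 180, 180, 180].

INTERFACE

Orientations are given as [roll, pitch, yaw] about the fixed x, y, z axes, in that order (R = Rz(yaw) Ry(pitch) Rx(roll)).
In Python, from workcell import env, cams gives the robot as it stands.
- The arm moves only by the tool arm_command, never from a script. Its argument "deltas" is a list of rows, each a list of 3 entries, a list of its own where there are three numbers: the opening, from 0 (shut) to 1 (fully open), then the shift along the world's x, y, z in mm, then the turn about the world's z in rad. A call has 1 to 20 rows; each row is the pose to reach, as a shift and turn from the pose commanded when the call began; what a row does not reach only later rows make up. A row lasts 1/10 s, in which the tool goes at most 50 mm and 8.59 degrees, less where a joint would pass 70% of its speed; a pose out of reach is approached as far as the arm can. A call with a gripper value outside its range is refused whole. The fingers move at their own pace and stop on an object; "grip_force" is the grip in N (left out, the last holds). Time passes only in rows, so rows that repeat a pose let the fingers close. It gives the time, the measured TCP pose, the force and the opening at its end, in the units of the state.
- env.state(): the state, without advancing time (a new reading comes with each control period).
- cams.grab_frame(name): name is "scene" or "top" or "wrist"; returns a dict with "img" (400x640x3 uint8, red, green, blue), "K" (3x3 intrinsics, pixels), "rvec" (rotation vector, rad) and "tvec" (3), from world to camera coordinates, as OpenCV has them. Camera axes: x right, y down, z forward; pixel columns grow to the right and rows downward; lengths in mm; the calibration is good to about 2 mm. A picture is of the moment at which its call begins. There is no depth.
- env.job_done(): hands the job in, once; it reports no verdict.
Trained networks look in a picture, given as the dict that the camera call returned (one of the last four; its "shot" number tells which), for a name from the list of things; names that differ only in an ending like _2 or _b are one class to them, and where a whole thing is asked for, a point or a joint stands for the part that bears it (a point fixed in the world has none). Each returns a list of dicts, best first, with "conf" (0 to 1); they miss things now and then, are a little off and sometimes report something else, mostly with a low value. They report only what shows in the picture. A call takes as long as a camera call. They do not tell look-alikes from the thing itself.
- cams.silhouettes(picture, name): "region" (400x640 bool, what is visible of it) and "centre" ([column, row] in pixels, amid what is visible of it).
The state is a dict: "time_s": time; "qpos": joint angles; "qvel": joint speeds; "effort": joint torques, N m; "ee_pos": TCP position; "ee_rot": TCP orientation; "force": force on the tool from outside, world axes, zero at the start; "torque": the same for the moment, N m; "gripper_width": finger opening in mm.
Only numpy, scipy, OpenCV 4.12 (cv2) and the standard library are available. Lean on these libraries where they do the work, as an engineer would, in place of code of your own. Each camera call takes 0.05 s, during which the arm holds its last target.

TASK

Nest the three loose white cups into one another, fully seated, as a single upright stack on the blue mat, and let go of it. Then lift the lid of the warming box to 45 degrees and finish still holding it there, so that I can lower the stack in with both hands: the lid falls shut if it is let go, so do not let it drop, and do not swing it wide open, which would lose the heat. Leave the bottle, the slide box and the tip box where they stand.

Things in the scene. Friction and masses are not known exactly. Their poses are not given: they have to be found in the camera images.
- cup_a: One of three identical white tapered stacking cups, open at the top, 64 mm high, 45 g. Outer diameter 37 mm at the foot, widening to 55.5 mm at 54 mm height, then a straight upright rim collar 59 mm across from 54 to 64 mm height (wall there 2 mm). An inner ledge 26 mm above the foot carries the foot of the next cup: each seated cup stands 26 mm higher than the one below, with 1.5 to 2 mm play all round. Origin: centre of the underside; z points up through the mouth.
- cup_b: The second of the three identical cups (see cup_a).
- cup_c: The third of the three identical cups (see cup_a).
- mat: Flat blue drying mat, 210 x 210 mm, 4 mm thick, fixed to the bench; the three cups start standing upright on it, well apart. Origin: centre of its underside, on the bench.
- warmer: White top-opening warming box, fixed to the bench: 260 mm wide (its y), 180 mm deep (its x), 160 mm high with its lid shut. Its front (-x) has a black control panel and its clear lid is hinged along the back top edge. Origin: centre of its underside; its -x axis is the outward direction of the front.
- lid (a joint): Opening angle of the lid in rad: 0 shut and level, 0.785 is 45 degrees; a stop at 1.4. The hinge is free: the lid (about 0.6 kg) falls shut by its own weight from any angle. It turns about the warmer's +y axis, so the front edge rises.
- lid_handle (a point): Middle of the lid's black round handle bar: 14 mm diameter, 136 mm long, parallel to the warmer's y, held by two steel posts 120 mm apart, 42 mm in front of the lid's front edge (35 mm clear between bar and box). It is 226 mm from the hinge line, at the same level when shut (154 mm above the bench). The bar may turn freely between gripping fingers. The point turns with the lid.
- lid_hinge (a point): Middle of the lid's hinge line, at the back of the warmer, 154 mm above the bench; the hinge axis is the warmer's y.
- medium_bottle: Bystander: amber bottle with blue cap, 58 mm diameter, 130 mm tall; origin at the centre of its underside.
- slide_box: Bystander: flat green slide box, 77 x 87 x 36 mm; origin at the centre of its underside.
- tip_box: Bystander: grey tip box with orange cover, 75 x 110 x 56 mm; origin at the centre of its underside.
Not all that is in view belongs to the job. Leave any orange look-alike of the cup_a alone.

How it is judged (in metres and radians):
On the way:
1. the three cups are nested in one upright stack on the mat, let go and at rest, the lid still shut (((z of cup_a in the frame of cup_b between 0.023 and 0.0295 m and horizontal distance between cup_a and cup_b below 0.005 m and z of cup_b in the frame of cup_c between 0.023 and 0.0295 m and horizontal distance between cup_b and cup_c below 0.005 m and height (world z) of cup_c between 0.002 and 0.008 m) or (z of cup_a in the frame of cup_c between 0.023 and 0.0295 m and horizontal distance between cup_a and cup_c below 0.005 m and z of cup_c in the frame of cup_b between 0.023 and 0.0295 m and horizontal distance between cup_c and cup_b below 0.005 m and height (world z) of cup_b between 0.002 and 0.008 m) or (z of cup_b in the frame of cup_a between 0.023 and 0.0295 m and horizontal distance between cup_b and cup_a below 0.005 m and z of cup_a in the frame of cup_c between 0.023 and 0.0295 m and horizontal distance between cup_a and cup_c below 0.005 m and height (world z) of cup_c between 0.002 and 0.008 m) or (z of cup_b in the frame of cup_c between 0.023 and 0.0295 m and horizontal distance between cup_b and cup_c below 0.005 m and z of cup_c in the frame of cup_a between 0.023 and 0.0295 m and horizontal distance between cup_c and cup_a below 0.005 m and height (world z) of cup_a between 0.002 and 0.008 m) or (z of cup_c in the frame of cup_a between 0.023 and 0.0295 m and horizontal distance between cup_c and cup_a below 0.005 m and z of cup_a in the frame of cup_b between 0.023 and 0.0295 m and horizontal distance between cup_a and cup_b below 0.005 m and height (world z) of cup_b between 0.002 and 0.008 m) or (z of cup_c in the frame of cup_b between 0.023 and 0.0295 m and horizontal distance between cup_c and cup_b below 0.005 m and z of cup_b in the frame of cup_a between 0.023 and 0.0295 m and horizontal distance between cup_b and cup_a below 0.005 m and height (world z) of cup_a between 0.002 and 0.008 m)) and angle between each of cup_a, cup_b, cup_c's own z axis and vertical below 0.1 rad and contact force between the fingers and cup_a below 0.05 N and contact force between the fingers and cup_b below 0.05 N and contact force between the fingers and cup_c below 0.05 N and linear speed of each of cup_a, cup_b, cup_c below 0.02 m/s and value of joint lid below 0.05 rad), for 0.2 s.
At the end, for the whole second after the job is handed in: Cups nested on the mat, each 23 to 29.5 mm above the one below (seated: 26) and within 5 mm of concentric, upright within 0.1 rad, at rest, not touched. Lid still at 45 degrees within 6 (0.68 to 0.89 rad), held by the fingers (over 0.5 N), leaning on nothing loose (((z of cup_a in the frame of cup_b between 0.023 and 0.0295 m and horizontal distance between cup_a and cup_b below 0.005 m and z of cup_b in the frame of cup_c between 0.023 and 0.0295 m and horizontal distance between cup_b and cup_c below 0.005 m and height (world z) of cup_c between 0.002 and 0.008 m) or (z of cup_a in the frame of cup_c between 0.023 and 0.0295 m and horizontal distance between cup_a and cup_c below 0.005 m and z of cup_c in the frame of cup_b between 0.023 and 0.0295 m and horizontal distance between cup_c and cup_b below 0.005 m and height (world z) of cup_b between 0.002 and 0.008 m) or (z of cup_b in the frame of cup_a between 0.023 and 0.0295 m and horizontal distance between cup_b and cup_a below 0.005 m and z of cup_a in the frame of cup_c between 0.023 and 0.0295 m and horizontal distance between cup_a and cup_c below 0.005 m and height (world z) of cup_c between 0.002 and 0.008 m) or (z of cup_b in the frame of cup_c between 0.023 and 0.0295 m and horizontal distance between cup_b and cup_c below 0.005 m and z of cup_c in the frame of cup_a between 0.023 and 0.0295 m and horizontal distance between cup_c and cup_a below 0.005 m and height (world z) of cup_a between 0.002 and 0.008 m) or (z of cup_c in the frame of cup_a between 0.023 and 0.0295 m and horizontal distance between cup_c and cup_a below 0.005 m and z of cup_a in the frame of cup_b between 0.023 and 0.0295 m and horizontal distance between cup_a and cup_b below 0.005 m and height (world z) of cup_b between 0.002 and 0.008 m) or (z of cup_c in the frame of cup_b between 0.023 and 0.0295 m and horizontal distance between cup_c and cup_b below 0.005 m and z of cup_b in the frame of cup_a between 0.023 and 0.0295 m and horizontal distance between cup_b and cup_a below 0.005 m and height (world z) of cup_a between 0.002 and 0.008 m)) and angle between each of cup_a, cup_b, cup_c's own z axis and vertical below 0.1 rad and linear speed of each of cup_a, cup_b, cup_c below 0.02 m/s and contact force between each of the fingers, lid and cup_a below 0.05 N and contact force between each of the fingers, lid and cup_b below 0.05 N and contact force between each of the fingers, lid and cup_c below 0.05 N and value of joint lid between 0.68 and 0.89 rad and velocity of joint lid between -0.06 and 0.06 rad/s and contact force between the fingers and lid above 0.5 N and contact force between lid and medium_bottle below 0.05 N and contact force between lid and slide_box below 0.05 N and contact force between lid and tip_box below 0.05 N); the arm keeps its last pose, push and grip.
It fails at once if the lid is swung past 60 degrees (value of joint lid above 1.05 rad).
It fails at once if the lid is let drop (velocity of joint lid below -2 rad/s).
It fails at once if a bystander is moved by more than 15 mm (distance of any of medium_bottle, slide_box, tip_box from where it was at the start of the episode above 0.015 m).
It also fails if it takes over 62 s, if anything falls off the work surface, if the arm or the gripper's body presses on something with over 40 N, if the wrist force passes 120 N, or if a joint passes its speed limit or range.

## Working session

There is one attempt and no reset: what is moved stays moved. The work goes in short steps, Python scripts to look and compute and a tool call to move; the robot and the scene stay as the last step left them, time stands still between calls to the robot, and variables do not carry over. Pictures are saved under pics/ and viewed, and the job is handed in when it is done.

Besides the shell and the picture viewer there is one more tool, called after "Request:" as name([rows], argument=value, ...), one row to a line, values as JSON. arm_command: Moves the arm, as the interface text tells. Its arguments: {"type":"object","properties":{"deltas":{"type":"array","items":{"type":"array"}},"grip_force":{"type":"number"}},"required":["deltas"]}

```bash
mkdir -p pics; ls; python3 - <<'E'
from workcell import env, cams
import cv2,numpy as np
print(env.state(), env.tip_reach)
for n in ("scene","top","wrist"):
    p=cams.grab_frame(n); cv2.imwrite(f"pics/{n}0.png",p["img"][:,:,::-1]); print(n,p["K"].tolist(),p["rvec"],p["tvec"],p["shot"])
E
```

```text
pics
{'time_s': 0.0, 'qpos': array([-7.53455534e+01,  1.83531694e+01,  8.97072966e+01,  3.20789895e-04,
        7.20432482e+01, -1.14708937e+00]), 'qvel': array([-0.05019043, -0.05430026, -0.01072998,  0.02735586,  0.04182363,
       -0.03201681]), 'effort': array([-2.27105964e-03, -4.12461734e+01, -2.31975228e+01,  7.23268348e-02,
        4.58121684e-02, -1.53361298e-04]), 'ee_pos': array([ 156.44339506, -552.80083417,  224.09890758]), 'ee_rot': array([-91.31557438,  89.89628536, 104.48586239]), 'force': array([ 0.71390263,  0.32099297, -0.85719461]), 'torque': array([ 0.00238332, -0.00938144, -0.03782908]), 'gripper_width': 91.18282749127532} 11.0
scene [[467.91614973050036, 0.0, 316.8675061571671], [0.0, 467.91614973050036, 205.18634597921482], [0.0, 0.0, 1.0]] [ 1.56244505  1.90723895 -0.83411286] [ 150.56808646 -294.73465942 1620.06406763] 1
top [[400.4345187530176, 0.0, 324.46676684162634], [0.0, 400.4345187530176, 199.61183984233622], [0.0, 0.0, 1.0]] [ 2.13101229 -2.15974119  0.10610713] [-31.0200006  598.95541288 947.25787279] 2
wrist [[281.2704337982847, 0.0, 320.3251979580674], [0.0, 281.2704337982847, 201.9113873763732], [0.0, 0.0, 1.0]] [-2.33135363  1.76036436  0.24033814] [-574.06290032  -30.8343619   391.50126773] 3
```

View pics/scene0.png

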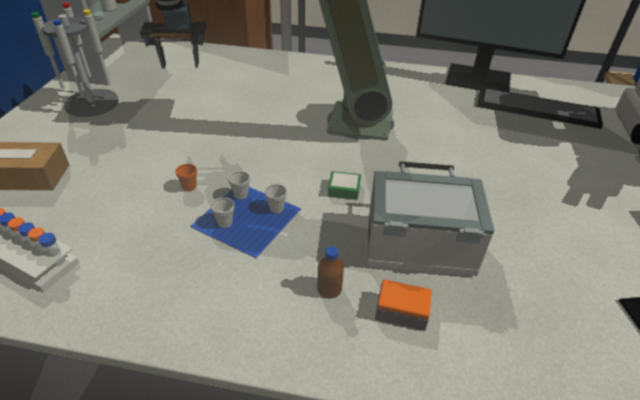

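View pics/top0.png

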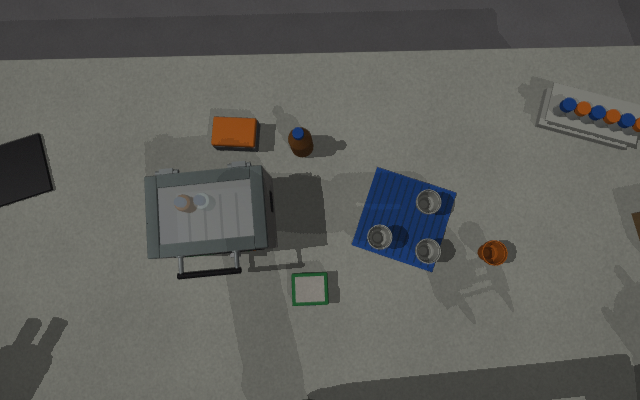

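View pics/wrist0.png

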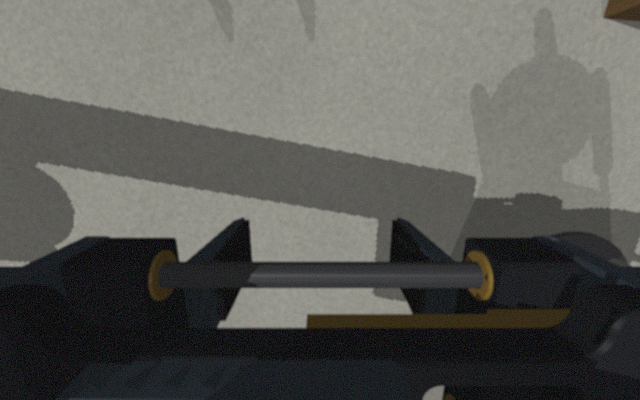

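The top view shows white cups at about (429,202), (380,237) and (428,251) on the blue mat. The orange look-alike is off the mat at (493,253). The lid handle is at (209,273), the bottle at (300,142), the slide box at (310,289) and the tip box at (235,133).

```bash
cat > h.py <<'E'
import cv2,numpy as np
from scipy.optimize import minimize
def proj(p,P): 
    return cv2.projectPoints(np.asarray(P,float).reshape(-1,3),p["rvec"],p["tvec"],p["K"],None)[0].reshape(-1,2)
def ray(p,uv,z):
    R=cv2.Rodrigues(np.asarray(p["rvec"]))[0]; t=np.asarray(p["tvec"]).ravel()
    d=R.T@np.linalg.inv(p["K"])@np.array([uv[0],uv[1],1.]); c=-R.T@t
    return c+d*(z-c[2])/d[2]
A=np.linspace(0,2*np.pi,60)
def ring(x,y,z,r): return np.c_[x+r*np.cos(A),y+r*np.sin(A),0*A+z]
def cuppts(x,y,z0=4): return np.r_[ring(x,y,z0,18.5),ring(x,y,z0+54,29.5),ring(x,y,z0+64,29.5)]
def hullmask(p,P,S=4):
    q=proj(p,P); m=np.zeros((400*S,640*S),np.uint8)
    cv2.fillConvexPoly(m,np.round(cv2.convexHull(((q+.5)*S-.5).astype(np.float32))).astype(int),1)
    return cv2.resize(m.astype(np.float32),(640,400),interpolation=cv2.INTER_AREA)
def fit(obs,xy,z0=4):
    def cost(v):
        c=0
        for p,reg in obs:
            m=hullmask(p,cuppts(v[0],v[1],z0)); c+=np.abs(m-reg).sum()/reg.sum()
        return c
    r=minimize(cost,xy,method="Nelder-Mead",options=dict(initial_simplex=[xy,[xy[0]+8,xy[1]],[xy[0],xy[1]+8]],xatol=.1,fatol=1e-4))
    return r.x,r.fun
E
python3 - <<'E'
from workcell import env, cams
from h import *
T=cams.grab_frame("top");S=cams.grab_frame("scene")
ct=cams.silhouettes(T,"cup_a");cs=cams.silhouettes(S,"cup_a")
for n,l,p in(("T",ct,T),("S",cs,S)):
    for d in l: print(n,d["conf"],d["centre"],d["region"].sum(),ray(p,d["centre"],40).round(1))
for d in ct:
    if d["conf"]<.3: continue
    x=ray(T,d["centre"],40)
    best=min(cs,key=lambda e:np.hypot(*(ray(S,e["centre"],40)-x)[:2]))
    a=fit([(T,d["region"])],x[:2]); b=fit([(S,best["region"])],x[:2]); c=fit([(T,d["region"]),(S,best["region"])],x[:2])
    print("fit",d["centre"],a,b,c)
for n in("warmer","lid","lid_handle","medium_bottle","slide_box","tip_box","mat"):
    for p,z in((T,0),(S,0)):
        for d in cams.silhouettes(p,n)[:2]:
            print(n,p["shot"],d["conf"],d["centre"],d["region"].sum(),[ray(p,d["centre"],z).round(0)[:2] for z in (0,154)])
im=T["img"][170:290,330:530];cv2.imwrite("pics/crop.png",cv2.resize(im,None,fx=4,fy=4,interpolation=cv2.INTER_CUBIC)[:,:,::-1])
im=T["img"][150:300,130:340];cv2.imwrite("pics/crop2.png",cv2.resize(im,None,fx=3.5,fy=3.5,interpolation=cv2.INTER_CUBIC)[:,:,::-1])
E
```

```text
T 0.85 [430.1, 202.4] 516 [ 587.4 -295.8   40. ]
T 0.7 [490.1, 250.9] 579 [ 468.9 -432.8   40. ]
T 0.63 [379.5, 238.9] 509 [ 500.6 -170.7   40. ]
T 0.48 [204.2, 215.5] 10663 [563.2 256.8  40. ]
S 0.9 [220.6, 211.2] 515 [ 583.5 -294.1   40. ]
S 0.61 [243.5, 185.0] 445 [ 469.6 -268.8   40. ]
S 0.61 [186.8, 175.2] 480 [ 461.6 -436.5   40. ]
S 0.6 [275.0, 197.6] 488 [ 502.6 -171.1   40. ]
S 0.46 [431.1, 217.8] 11845 [495.3 239.3  40. ]
fit [430.1, 202.4] (array([ 587.80088122, -285.37764349]), np.float64(0.041787790697674417)) (array([ 587.41663238, -287.36563765]), np.float64(0.12196601941747573)) (array([ 587.92989406, -285.94427215]), np.float64(0.1774605817716565))
fit [490.1, 250.9] (array([ 467.22800638, -431.97039464]), np.float64(0.061204663212435235)) (array([ 472.64804263, -433.11684408]), np.float64(0.069140625)) (array([ 468.41628094, -433.2839252 ]), np.float64(0.23465363234024178))
fit [379.5, 238.9] (array([ 505.43564897, -166.73556424]), np.float64(0.048010805500982315)) (array([ 503.89843588, -170.48387182]), np.float64(0.09298155737704918)) (array([ 505.53455832, -168.0
[... 919 characters left out ...]
0.6, 181.3] 481 [array([ 409., -300.]), array([ 589., -228.])]
medium_bottle 4 0.79 [303.1, 142.1] 597 [array([755.,  16.]), array([712.,   4.])]
medium_bottle 5 0.79 [330.5, 275.5] 1085 [array([702.,  14.]), array([829.,  30.])]
slide_box 4 0.71 [312.0, 288.2] 1198 [array([382.,  -5.]), array([396., -13.])]
slide_box 5 0.98 [343.4, 185.5] 771 [array([365.,  -5.]), array([552.,  14.])]
tip_box 4 0.55 [202.2, 214.9] 10732 [array([568., 275.]), array([554., 224.])]
tip_box 5 0.58 [400.8, 305.1] 2158 [array([754., 182.]), array([871., 168.])]
mat 4 0.7 [403.1, 218.3] 5299 [array([ 553., -236.]), array([ 541., -210.])]
mat 5 0.89 [250.4, 222.3] 3412 [array([ 568., -222.]), array([ 719., -164.])]
```

View pics/crop.png

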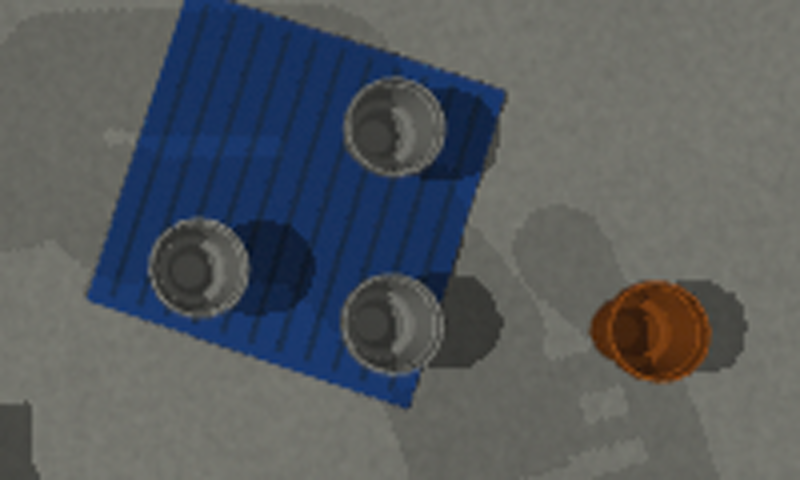

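View pics/crop2.png

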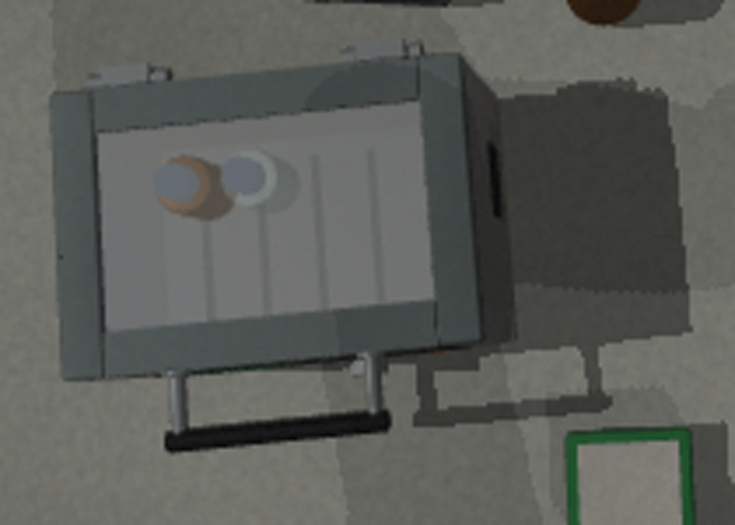

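The crop confirms it: the three white cups stand on the mat with rims at pixels (428.8,201.8), (379.5,237) and (428.3,251.3). The orange one, (494,253), is off the mat and gets left alone. Next I work out positions and the jaw axis.

```bash
python3 - <<'E'
from workcell import env, cams
from h import *
from scipy.spatial.transform import Rotation as Ro
T=cams.grab_frame("top");S=cams.grab_frame("scene")
for uv in((428.75-.4,201.75-.4),(379.5-.4,237-.4),(428.25-.4,251.25-.4)): print("rim top",ray(T,uv,68).round(1))
e,f=ray(T,(176.8,275.7),154),ray(T,(241.2,269.6),154); print("bar",e,f,(e+f)/2,np.linalg.norm(e-f),np.degrees(np.arctan2(*(e-f)[:2][::-1])))
R=Ro.from_euler("xyz",env.state()["ee_rot"],degrees=True).as_matrix();print("tool axes cols",R.round(2).tolist())
cs=cams.silhouettes(S,"cup_a")
for d in cs:
    if d["region"].sum()<800: print(d["centre"],fit([(S,d["region"])],ray(S,d["centre"],40)[:2]))
hs=S["img"][150:200,380:480];cv2.imwrite("pics/hs.png",cv2.resize(hs,None,fx=7,fy=7,interpolation=cv2.INTER_CUBIC)[:,:,::-1])
E
```

```text
rim top [ 586.8 -285.1   68. ]
rim top [ 505.3 -166.8   68. ]
rim top [ 470.9 -278.9   68. ]
bar [425.07376802 274.96099911 154.        ] [436.45650811 137.03514979 154.        ] [430.76513807 205.99807445 154.        ] 138.39474947998707 94.71781284966708
tool axes cols [[0.0, 0.27, -0.96], [-0.0, -0.96, -0.27], [-1.0, 0.0, -0.0]]
[187.9, 174.9] (array([ 471.13367317, -431.60001518]), np.float64(0.07197368421052631))
[238.3, 181.4] (array([ 472.83916138, -280.31482928]), np.float64(0.06767598343685301))
[221.3, 210.2] (array([ 589.25622674, -287.02998285]), np.float64(0.0598816029143898))
[278.7, 200.7] (array([ 506.75309704, -168.95979684]), np.float64(0.0499267578125))
```

View pics/hs.png

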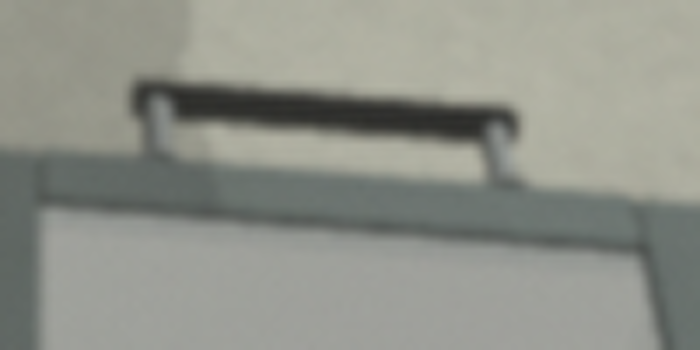

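Request:
arm_command([
  [1, [432, 267, -64], 0],
  [1, [432, 267, -64], 0],
  [1, [432, 267, -64], 0],
  [1, [432, 267, -64], 0],
  [1, [432, 267, -64], 0],
  [1, [432, 267, -64], 0],
  [1, [432, 267, -64], 0],
  [1, [432, 267, -64], 0],
  [1, [432, 267, -64], 0],
  [1, [432, 267, -64], 0],
  [1, [432, 267, -64], 0],
  [1, [432, 267, -64], 0],
  [1, [432, 267, -64], 0],
  [1, [432, 267, -64], 0],
  [1, [432, 267, -64], 0],
  [1, [432, 267, -64], 0],
], grip_force=10)

```text
time_s: 2.8
ee_pos: [587.8, -287.3, 161.5]
ee_rot: [118.8, 90.0, -45.5]
force: [-0.4, -0.3, -0.8]
gripper_width: 91.5
```

```bash
python3 - <<'E'
from workcell import env, cams
from h import *
p=cams.grab_frame("wrist"); cv2.imwrite("pics/w1.png",p["img"][:,:,::-1])
print(env.state()["ee_pos"],env.state()["force"],env.state()["qpos"])
for d in cams.silhouettes(p,"cup_a"): print(d["conf"],d["centre"],d["region"].sum(), ray(p,d["centre"],68).round(1))
for n,c in (("A",(588,-286)),("B",(506,-168)),("C",(472,-279.5))): print(n,proj(p,[(*c,68)]))
E
```

```text
[ 587.93862326 -287.06854761  161.41732055] [ 0.04727204 -0.09299877  0.27141986] [-2.70274583e+01  2.77927413e+01  8.39303194e+01 -9.09975853e-03
  6.82455819e+01  4.72513937e+01]
0.93 [190.4, 234.6] 1482 [ 527.  -174.4   68. ]
0.92 [282.1, 309.0] 1962 [ 470.5 -279.2   68. ]
0.83 [321.2, 207.4] 3028 [ 587.6 -288.3   68. ]
0.66 [400.6, 304.6] 306 [ 509.1 -396.    68. ]
A [[318.95154832 206.38053574]]
B [[180.55916223 252.19445329]]
C [[282.75341089 307.87967289]]
```

View pics/w1.png

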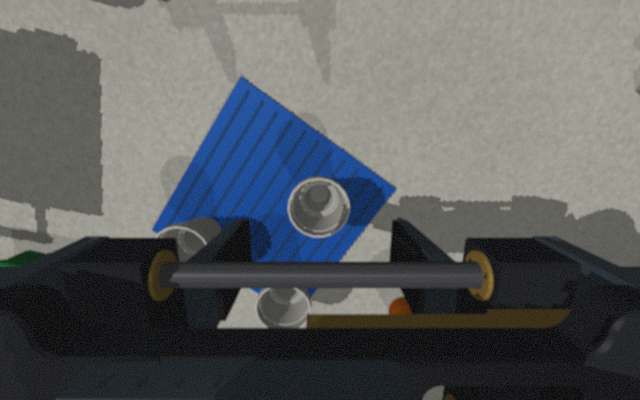

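The wrist view has cup A's rim centred at (319,207), matching the estimate (319,206.4), so I go down to grasp it.

Request:
arm_command([
  [1, [0, 0, -40], 0],
  [1, [0, 0, -75], 0],
  [1, [0, 0, -103], 0],
  [1, [0, 0, -103], 0],
  [1, [0, 0, -103], 0],
  [0.5, [0, 0, -103], 0],
  [0.5, [0, 0, -103], 0],
  [0.5, [0, 0, -103], 0],
  [0.5, [0, 0, -103], 0],
  [0.5, [0, 0, -103], 0],
  [0.5, [0, 0, -103], 0],
], grip_force=12)

```text
time_s: 4.0
ee_pos: [588.9, -286.3, 58.7]
ee_rot: [143.2, 89.9, -21.0]
force: [-1.1, 1.0, 3.9]
gripper_width: 58.9
```

Request:
arm_command([
  [0.5, [0, 0, 10], 0],
  [0.5, [0, 0, 40], 0],
  [0.5, [0, 0, 80], 0],
  [0.5, [0, 0, 110], 0],
  [0.5, [-20, 30, 110], 0],
  [0.5, [-40, 60, 110], 0],
  [0.5, [-60, 90, 110], 0],
  [0.5, [-82, 118, 110], 0],
  [0.5, [-82, 118, 110], 0],
  [0.5, [-82, 118, 110], 0],
])

```text
time_s: 5.0
ee_pos: [506.8, -168.2, 168.7]
ee_rot: [130.7, 89.9, -33.5]
force: [0.9, 0.6, -0.2]
gripper_width: 58.7
```

```bash
python3 - <<'E'
from workcell import env, cams
from h import *
for n in("wrist","top","scene"):
    p=cams.grab_frame(n); 
    im=p["img"] if n=="wrist" else (p["img"][150:290,300:500] if n=="top" else p["img"][100:240,170:370])
    cv2.imwrite(f"pics/{n}2.png",(im if n=="wrist" else cv2.resize(im,None,fx=4,fy=4,interpolation=cv2.INTER_CUBIC))[:,:,::-1])
    ee=env.state()["ee_pos"]; print(n,ee,env.state()["gripper_width"],proj(p,[(506,-168,68),(472,-279.5,68),(ee[0],ee[1],ee[2]+10)]).round(1).tolist())
E
```

```text
wrist [ 507.37529193 -168.75992714  168.64935818] 58.90698195107613 [[319.7, 205.6], [415.6, 265.2], [321.1, 256.1]]
top [ 507.57504821 -169.05266993  168.44310154] 58.708433212662065 [[379.6, 236.3], [428.1, 250.4], [386.0, 233.8]]
scene [ 507.53292621 -169.16516337  168.21347747] 58.72862809844452 [[275.4, 190.5], [238.5, 177.0], [272.9, 156.6]]
```

View pics/wrist2.png

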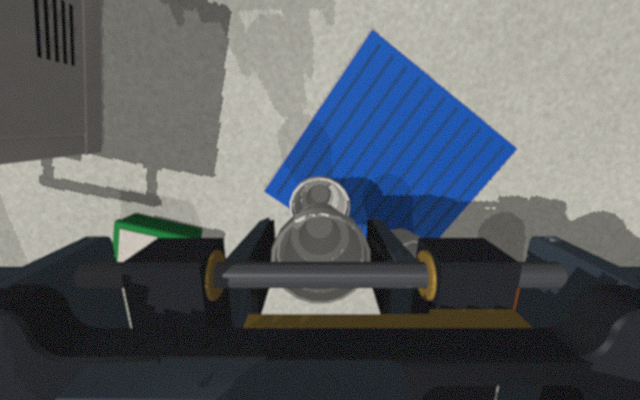

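View pics/top2.png

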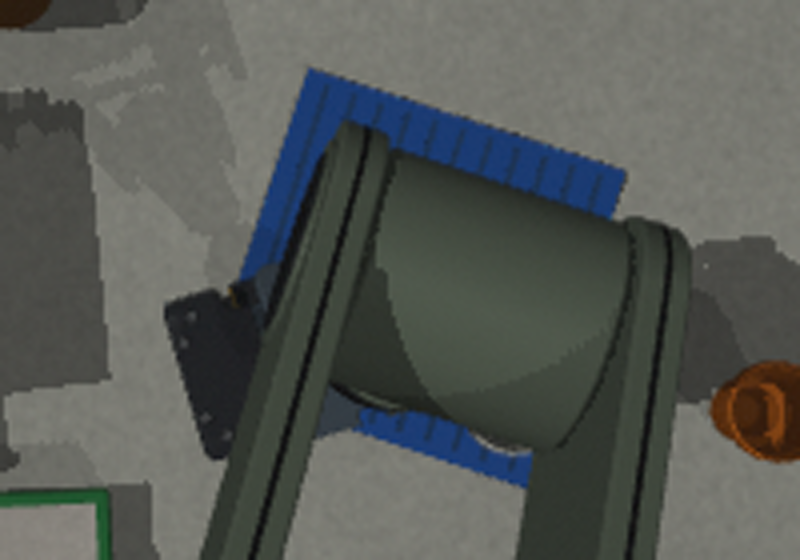

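View pics/scene2.png

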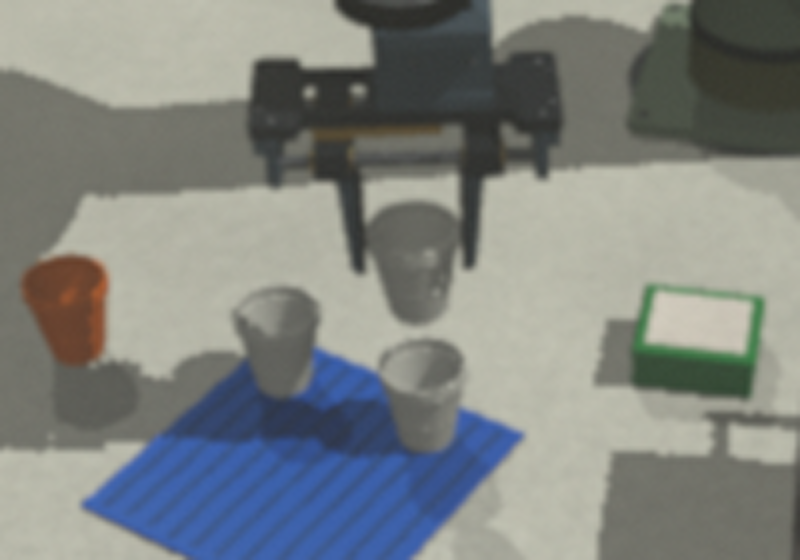

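Request:
arm_command([
  [0.5, [0, 0, -25], 0],
  [0.5, [0, 0, -40], 0],
  [0.5, [0, 0, -50], 0],
  [0.5, [0, 0, -60], 0],
  [0.5, [0, 0, -67], 0],
  [0.5, [0, 0, -74], 0],
  [0.5, [0, 0, -79], 0],
  [0.5, [0, 0, -82], 0],
  [0.5, [0, 0, -82], 0],
  [0.5, [0, 0, -82], 0],
])

```text
time_s: 6.15
ee_pos: [506.8, -168.3, 86.2]
ee_rot: [135.3, 90.0, -28.9]
force: [0.2, 0.2, -1.4]
gripper_width: 59.1
```

```bash
python3 - <<'E'
from workcell import env, cams
from h import *
p=cams.grab_frame("scene");im=p["img"][100:240,170:370]
cv2.imwrite("pics/scene3.png",cv2.resize(im,None,fx=4,fy=4,interpolation=cv2.INTER_CUBIC)[:,:,::-1])
print(env.state()["ee_pos"],env.state()["force"])
E
```

```text
[ 506.82805998 -168.34062766   86.32293491] [-0.70397016 -0.20271696  0.25403357]
```

View pics/scene3.png

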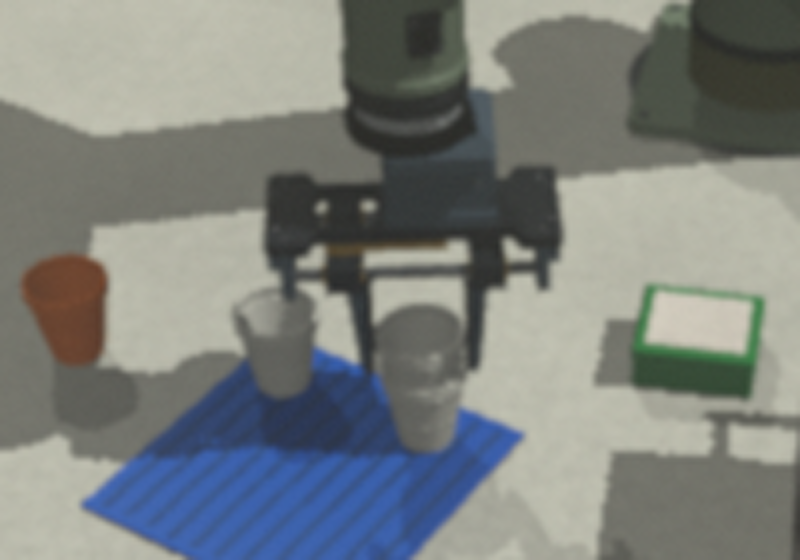

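Cup A slid into B with no resistance (force about 0). I lower the last bit, let go and rise.

Request:
arm_command([
  [0.5, [0, 0, -1.5], 0],
  [0.5, [0, 0, -1.5], 0],
  [0.75, [0, 0, -1.5], 0],
  [0.9, [0, 0, -1.5], 0],
  [0.95, [0, 0, -1.5], 0],
  [0.95, [0, 0, -1.5], 0],
  [0.95, [0, 0, 20], 0],
  [1, [0, 0, 60], 0],
  [1, [0, 0, 85], 0],
  [1, [-10, -40, 85], 0],
  [1, [-20, -80, 85], 0],
  [1, [-34, -112, 85], 0],
  [1, [-34, -112, 85], 0],
  [1, [-34, -112, 85], 0],
])

```text
time_s: 7.6
ee_pos: [472.2, -280.6, 170.8]
ee_rot: [-92.5, 90.0, 103.2]
force: [-0.1, -0.5, -0.6]
gripper_width: 91.3
```

```bash
python3 - <<'E'
from workcell import env, cams
from h import *
p=cams.grab_frame("wrist");cv2.imwrite("pics/w4.png",p["img"][:,:,::-1])
print(env.state()["ee_pos"],proj(p,[(472,-279.5,68),(506,-168,94)]))
p=cams.grab_frame("scene");im=p["img"][100:240,170:370]
cv2.imwrite("pics/scene4.png",cv2.resize(im,None,fx=4,fy=4,interpolation=cv2.INTER_CUBIC)[:,:,::-1])
print(170+0,proj(p,[(506,-168,68),(506,-168,94)]))
E
```

```text
[ 472.52800164 -279.90696645  170.83614019] [[319.14077268 204.17396166]
 [199.49351902 138.88405016]]
170 [[275.39049709 190.53066749]
 [274.98074951 182.82159965]]
```

View pics/w4.png

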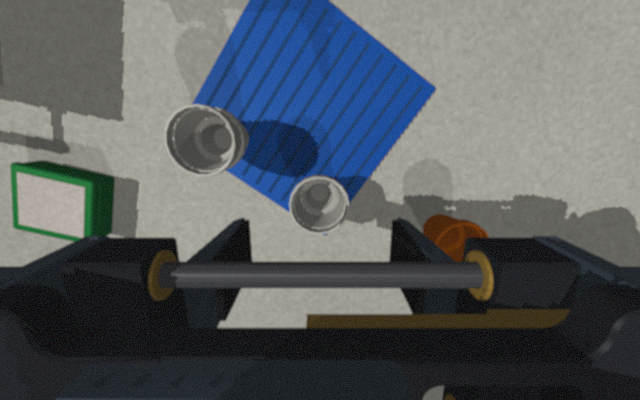

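View pics/scene4.png

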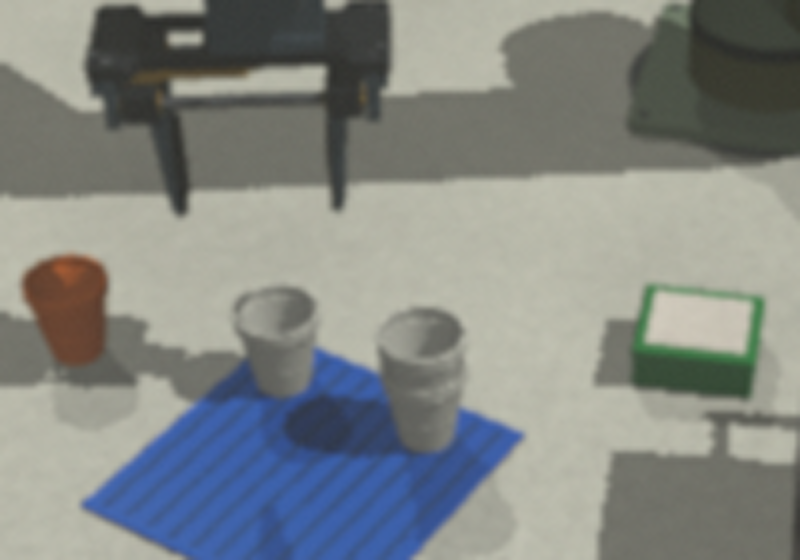

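Scene picture: A is seated in B (stack about (275,183), rim spacing as predicted). The wrist view has cup C's rim at (319,204.5), as predicted. Next I grasp C.

Request:
arm_command([
  [1, [0, 0, -45], 0],
  [1, [0, 0, -85], 0],
  [1, [0, 0, -112], 0],
  [1, [0, 0, -112], 0],
  [1, [0, 0, -112], 0],
  [0.5, [0, 0, -112], 0],
  [0.5, [0, 0, -112], 0],
  [0.5, [0, 0, -112], 0],
  [0.5, [0, 0, -112], 0],
  [0.5, [0, 0, -112], 0],
  [0.5, [0, 0, -112], 0],
  [0.5, [0, 0, -100], 0],
  [0.5, [0, 0, -65], 0],
  [0.5, [0, 0, -25], 0],
  [0.5, [0, 0, 15], 0],
  [0.5, [0, 0, 25], 0],
  [0.5, [0, 0, 25], 0],
], grip_force=12)

```text
time_s: 9.4
ee_pos: [473.3, -280.8, 198.1]
ee_rot: [130.6, 89.7, -33.6]
force: [0.2, -0.2, -0.5]
gripper_width: 59.0
```

Request:
arm_command([
  [0.5, [10, 35, 0], 0],
  [0.5, [20, 70, 0], 0],
  [0.5, [34, 111, 0], 0],
  [0.5, [34, 111, 0], 0],
  [0.5, [34, 111, 0], 0],
  [0.5, [34, 111, 0], 0],
])

```text
time_s: 10.0
ee_pos: [505.8, -169.7, 194.8]
ee_rot: [-20.9, 89.9, 174.9]
force: [-0.5, -0.6, 0.4]
gripper_width: 58.5
```

```bash
python3 - <<'E'
from workcell import env, cams
from h import *
for n in("wrist","scene"):
    p=cams.grab_frame(n); im=p["img"] if n=="wrist" else cv2.resize(p["img"][80:240,170:370],None,fx=3.5,fy=3.5,interpolation=cv2.INTER_CUBIC)
    cv2.imwrite(f"pics/{n}5.png",im[:,:,::-1])
    ee=env.state()["ee_pos"]; print(n,ee,env.state()["gripper_width"],proj(p,[(506,-168,94),(ee[0],ee[1],ee[2]+10)]).round(1).tolist())
    if n=="wrist": print(ray(p,(330,206),94)-ray(p,(320,206),94),ray(p,(320,216),94)-ray(p,(320,206),94))
E
```

```text
wrist [ 505.88941605 -170.03593789  195.06996981] 58.438817354057115 [[318.6, 203.9], [320.3, 257.1]]
[ 2.6368256  -9.26354045  0.        ] [-9.74768264 -2.76258855  0.        ]
scene [ 505.98819236 -170.20130192  195.32490892] 58.73532530039105 [[275.0, 182.8], [272.2, 147.0]]
```

View pics/wrist5.png

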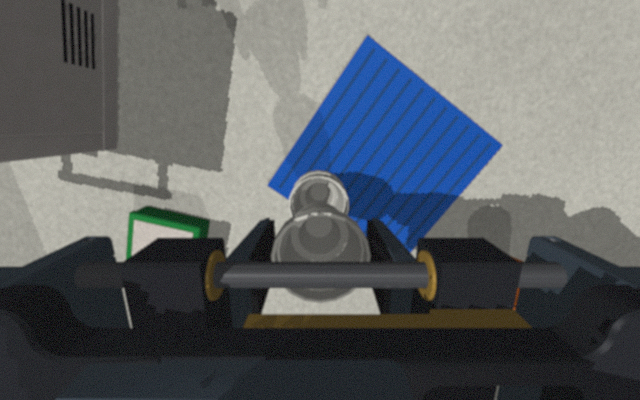

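View pics/scene5.png

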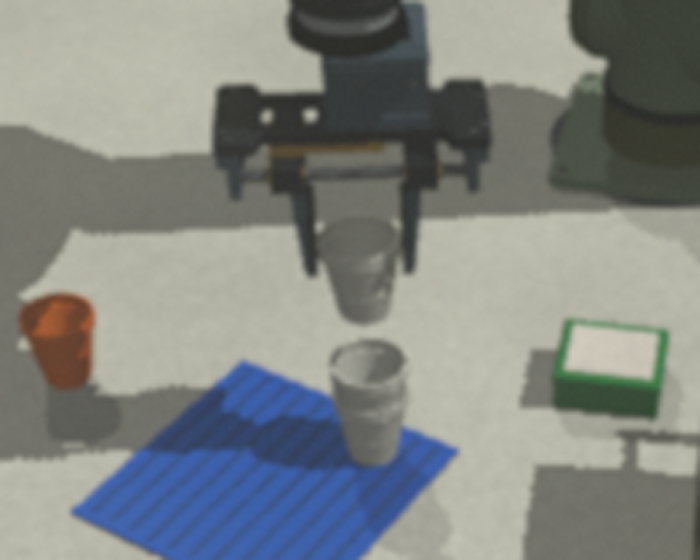

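I enlarge the wrist crop to check the alignment before lowering.

```bash
python3 - <<'E'
from workcell import env, cams
from h import *
p=cams.grab_frame("wrist"); im=p["img"][160:310,260:380].copy()
im=cv2.resize(im,None,fx=4.5,fy=4,interpolation=cv2.INTER_CUBIC)
im=cv2.resize(p["img"][160:310,260:380],None,fx=4,fy=4,interpolation=cv2.INTER_CUBIC)[:,:,::-1].copy()
ee=env.state()["ee_pos"];print(ee)
def dr(pts,c): cv2.polylines(im,[np.round((proj(p,pts)-[260,160]+.5)*4-.5).astype(int)],True,c,1)
dr(ring(506,-168,94,29.5),(0,0,255))
dr(ring(509,-168,94,29.5),(0,255,0))
dr(ring(ee[0],ee[1],ee[2]+10,29.5),(255,0,255))
cv2.imwrite("pics/w6.png",im)
E
```

```text
[ 506.09452783 -170.25484422  195.53917715]
```

View pics/w6.png

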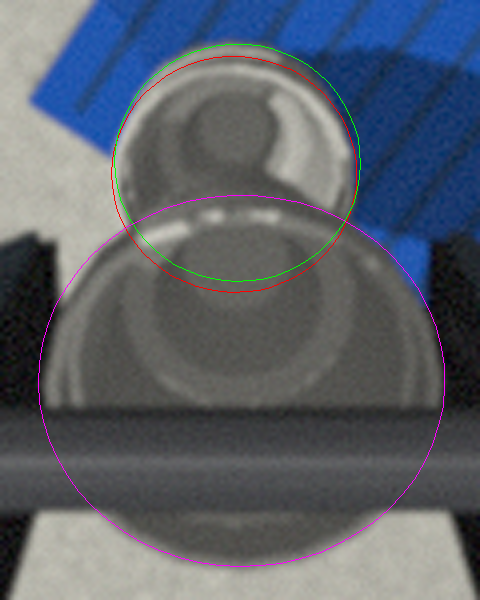

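The stack's rim sits about 2.5 mm further out in x than assumed. I correct by (+2,+1.5) on the way down.

Request:
arm_command([
  [0.5, [2, 1.5, -15], 0],
  [0.5, [2, 1.5, -30], 0],
  [0.5, [2, 1.5, -42], 0],
  [0.5, [2, 1.5, -53], 0],
  [0.5, [2, 1.5, -62], 0],
  [0.5, [2, 1.5, -70], 0],
  [0.5, [2, 1.5, -77], 0],
  [0.5, [2, 1.5, -82], 0],
  [0.5, [2, 1.5, -82], 0],
  [0.5, [2, 1.5, -82], 0],
])

```text
time_s: 11.15
ee_pos: [508.8, -167.8, 114.2]
ee_rot: [137.7, 90.0, -26.5]
force: [-0.4, -0.4, 0.3]
gripper_width: 58.5
```

```bash
python3 - <<'E'
from workcell import env, cams
from h import *
p=cams.grab_frame("scene");im=p["img"][80:240,170:370]
cv2.imwrite("pics/scene7.png",cv2.resize(im,None,fx=4,fy=4,interpolation=cv2.INTER_CUBIC)[:,:,::-1])
print(env.state()["ee_pos"],env.state()["force"])
E
```

```text
[ 508.87367134 -167.83952265  114.30236037] [ 0.15401232 -0.16234175 -0.16035049]
```

View pics/scene7.png

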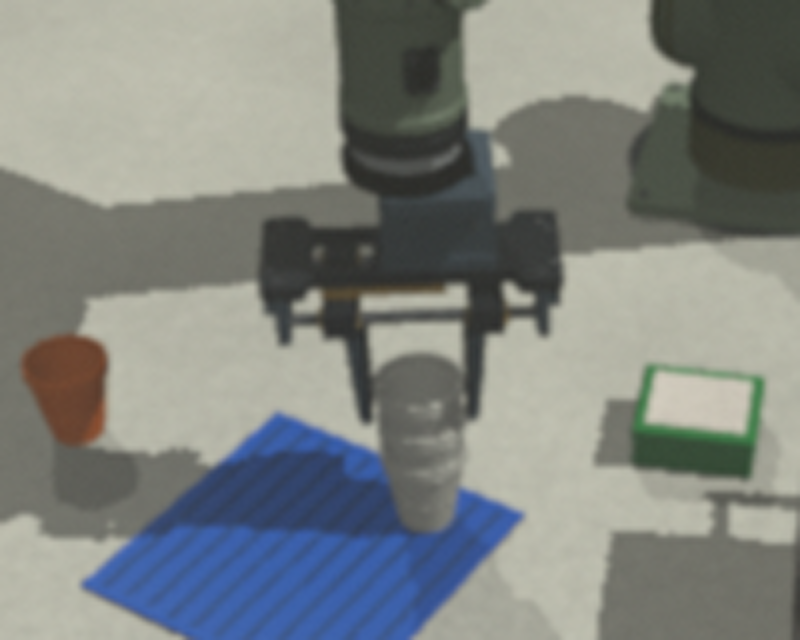

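Request:
arm_command([
  [0.5, [0, 0, -2], 0],
  [0.5, [0, 0, -3], 0],
  [0.5, [0, 0, -3], 0],
  [0.7, [0, 0, -3], 0],
  [0.85, [0, 0, -3], 0],
  [0.95, [0, 0, -3], 0],
  [0.95, [0, 0, -3], 0],
  [0.95, [0, 0, 10], 0],
  [1, [0, 0, 50], 0],
  [1, [0, 0, 90], 0],
  [1, [0, 0, 110], 0],
  [1, [-30, 40, 110], 0],
  [1, [-60, 85, 110], 0],
  [1, [-60, 85, 110], 0],
])

```text
time_s: 12.6
ee_pos: [444.9, -79.6, 223.9]
ee_rot: [-48.7, 89.8, 147.2]
force: [0.7, -1.0, -0.4]
gripper_width: 91.3
```

```bash
python3 - <<'E'
from workcell import env, cams
from h import *
print(env.state()["ee_pos"],env.state()["force"],env.state()["qpos"])
for n,c in(("scene",(100,240,200,340)),("wrist",(0,400,0,640)),("top",(150,300,250,450))):
    p=cams.grab_frame(n)
    a,b,d,e=c; k=4 if n!="wrist" else 1
    im=cv2.resize(p["img"],None,fx=k,fy=k,interpolation=cv2.INTER_CUBIC)[:,:,::-1].copy()
    x,y=(507.5,-168)
    for z in(68,94,120):
        q=proj(p,ring(x,y,z,29.5)); cv2.polylines(im,[np.round((q+.5)*k-.5).astype(int)],True,(0,0,255),1)
    cv2.imwrite(f"pics/{n}8.png",im[a*k:b*k,d*k:e*k])
E
```

```text
[444.87344015 -79.63408157 223.89664045] [ 0.73544573 -0.96501216 -0.42478615] [-1.16569044e+01  7.30238911e+00  1.04571180e+02  7.50902045e-02
  6.83071903e+01  6.23592055e+01]
```

View pics/scene8.png

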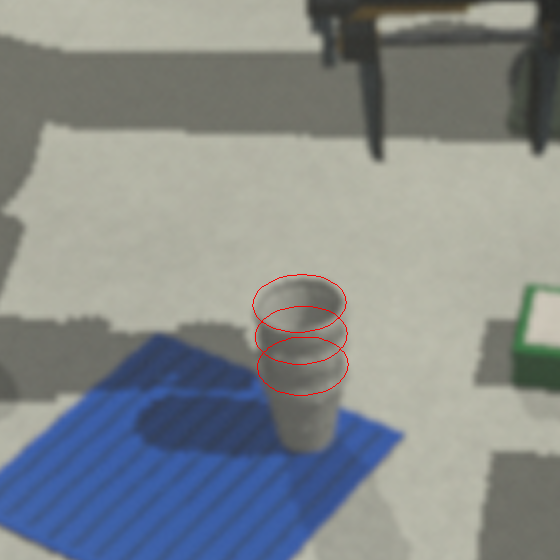

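View pics/wrist8.png

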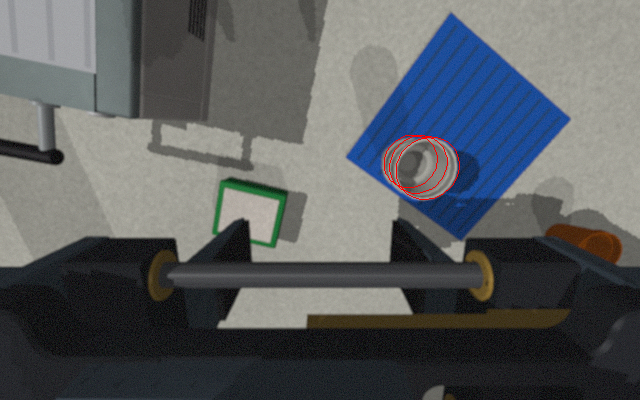

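View pics/top8.png

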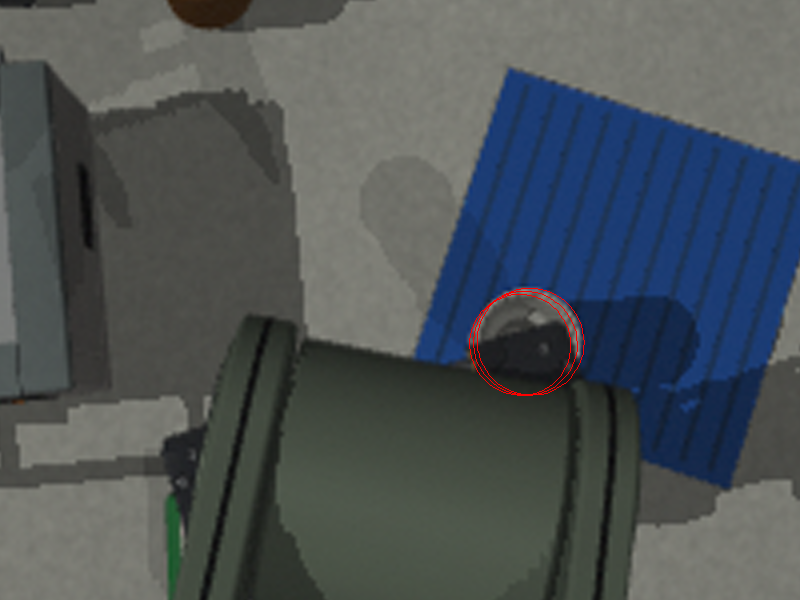

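The cups look nested in the expected positions: rims in the scene at rows about 277, 308 and 338 of the crop match the predictions. Before the lid I take a clean look at the stack, while moving over to the handle.

Request:
arm_command([
  [0.6, [-14, 285, 20], 1.38],
  [0.6, [-14, 285, 20], 1.38],
  [0.6, [-14, 285, 20], 1.38],
  [0.6, [-14, 285, 20], 1.38],
  [0.6, [-14, 285, 20], 1.38],
  [0.6, [-14, 285, 20], 1.38],
  [0.6, [-14, 285, 20], 1.38],
  [0.4, [-14, 285, 20], 1.38],
  [0.4, [-14, 285, 20], 1.38],
  [0.4, [-14, 285, 20], 1.38],
  [0.4, [-14, 285, 20], 1.38],
  [0.4, [-14, 285, 20], 1.38],
  [0.4, [-14, 285, 20], 1.38],
  [0.4, [-14, 285, 20], 1.38],
])

```text
time_s: 14.15
ee_pos: [434.9, 202.1, 243.9]
ee_rot: [57.7, 90.0, -27.5]
force: [-0.5, -0.9, 0.2]
gripper_width: 36.6
```

```bash
python3 - <<'E'
from workcell import env, cams
from h import *
from scipy.spatial.transform import Rotation as Ro
s=env.state();print(s["ee_pos"],s["gripper_width"],s["qpos"]);print(Ro.from_euler("xyz",s["ee_rot"],degrees=True).as_matrix().round(3).tolist())
p=cams.grab_frame("scene")
k=5;im=cv2.resize(p["img"],None,fx=k,fy=k,interpolation=cv2.INTER_CUBIC)[:,:,::-1]
cv2.imwrite("pics/s9.png",im[155*k:225*k,225*k:325*k])
T=cams.grab_frame("top");im=cv2.resize(T["img"],None,fx=k,fy=k,interpolation=cv2.INTER_CUBIC)[:,:,::-1]
cv2.imwrite("pics/t9.png",im[160*k:280*k,340*k:480*k])
for (pp) in (p,T):
  for d in cams.silhouettes(pp,"cup_a")[:5]: print(d["conf"],d["centre"],d["region"].sum())
w=cams.grab_frame("wrist");im=w["img"][:,:,::-1].copy()
c=np.array([430.8,206.]);a=np.radians(94.7);u=np.array([np.cos(a),np.sin(a)])
q=proj(w,[[*(c-68*u),154],[*(c+68*u),154]]);print(q);cv2.line(im,*[tuple(map(int,v.round())) for v in q],(0,0,255),1)
cv2.imwrite("pics/w9.png",im)
print("scene bar proj",proj(p,[[*(c-68*u),154],[*(c+68*u),154]]))
E
```

```text
[434.90155087 202.07474177 243.89956948] 36.63321538572668 [ 2.35510951e+01  8.94262096e+00  9.95767544e+01 -5.47955266e-03
  7.14764179e+01  1.87236068e+01]
[[0.0, 0.996, 0.084], [-0.0, 0.084, -0.996], [-1.0, 0.0, 0.0]]
0.88 [275.7, 178.0] 335
0.82 [189.8, 175.0] 467
0.71 [276.5, 205.7] 268
0.71 [274.9, 191.1] 170
0.62 [381.1, 235.7] 545
[[316.71856523 270.51211411]
 [316.80318811 127.61066328]]
scene bar proj [[398.91238992 163.47500468]
 [453.61381899 167.79665602]]
```

View pics/s9.png

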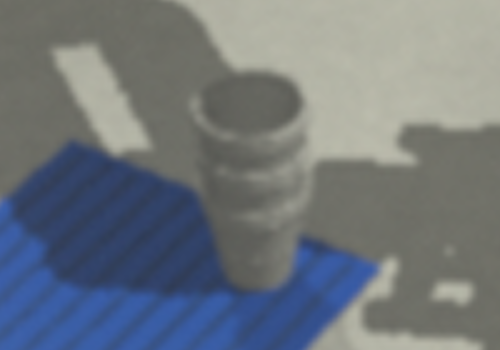

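View pics/t9.png

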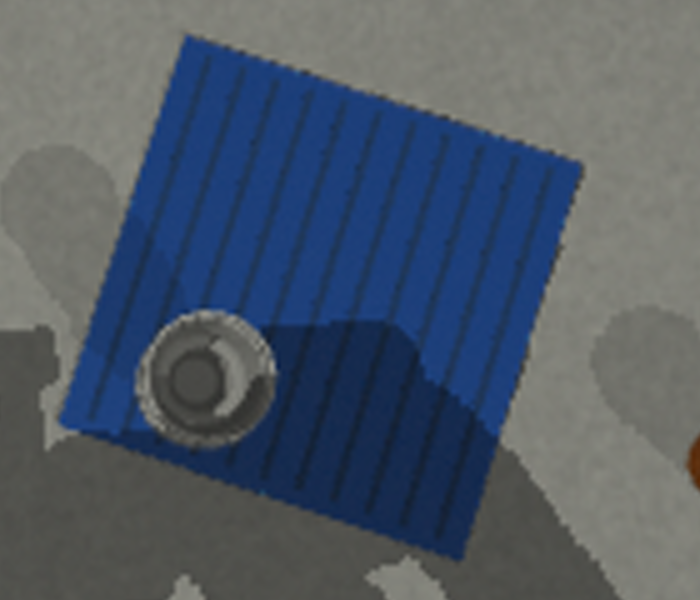

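View pics/w9.png

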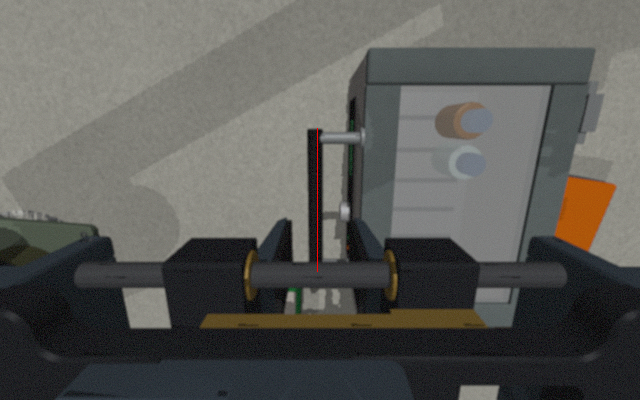

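```bash
python3 - <<'E'
from workcell import env, cams
from h import *
p=cams.grab_frame("scene");T=cams.grab_frame("top")
def mk(p,c,xy,k=8):
    a,b,d,e=c
    im=cv2.resize(p["img"][a:b,d:e],None,fx=k,fy=k,interpolation=cv2.INTER_CUBIC)[:,:,::-1].copy(); im=cv2.convertScaleAbs(im,alpha=1.6)
    o=im.copy()
    for z,col in((68,(0,0,255)),(94,(0,255,0)),(120,(255,0,255))):
        for zz in((z,z-10)):
            q=proj(p,ring(*xy,zz,29.5)); cv2.polylines(o,[np.round((q-[d,a]+.5)*k-.5).astype(int)],True,col,1)
    q=proj(p,ring(*xy,4,18.5)); cv2.polylines(o,[np.round((q-[d,a]+.5)*k-.5).astype(int)],True,(255,255,0),1)
    return np.hstack([im,o])
cv2.imwrite("pics/s10.png",mk(p,(160,220,252,300),(506.8,-169)))
cv2.imwrite("pics/t10.png",mk(T,(215,260,360,405),(506.5,-167)))
E
```

```text
(no output)
```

View pics/s10.png

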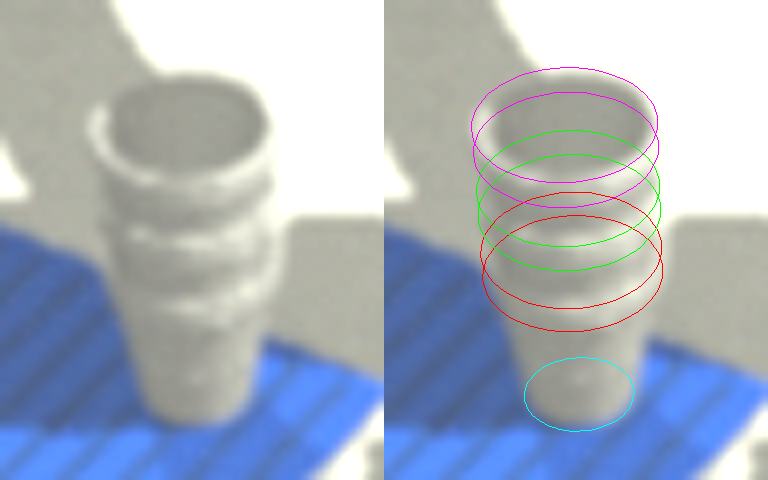

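View pics/t10.png

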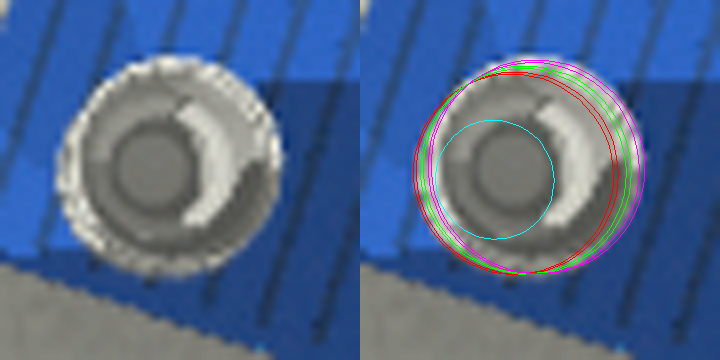

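The stack is upright with rims evenly spaced as for seated cups. In the wrist view the bar is vertical at column about 315, against a predicted 317, so roughly 1 mm nearer the robot.

```bash
python3 - <<'E'
from workcell import env, cams
from h import *
s=env.state();print(s["ee_pos"],s["force"])
w=cams.grab_frame("wrist");k=5
im=cv2.resize(w["img"][110:260,270:380],None,fx=4,fy=4,interpolation=cv2.INTER_CUBIC)[:,:,::-1];cv2.imwrite("pics/w11.png",im)
for r in (140,180,220,240):
    row=w["img"][r,295:335].mean(1); idx=np.where(row<60)[0]+295; print(r,idx.min() if len(idx) else None,idx.max() if len(idx) else None, ray(w,(idx.mean(),r),154) if len(idx) else 0, row.round(0).astype(int).tolist() if r==180 else "")
print(proj(w,[(*s["ee_pos"][:2],154)]))
E
```

```text
[434.55463596 202.22680578 244.02012817] [-0.31935949  0.49864083 -0.34592093]
140 308 319 [423.17362774 263.19994767 154.        ] 
180 309 321 [427.32272947 228.21777698 154.        ] [144, 143, 144, 143, 144, 143, 138, 137, 143, 140, 143, 130, 107, 66, 28, 15, 34, 21, 27, 34, 29, 25, 27, 33, 26, 25, 38, 75, 113, 137, 137, 141, 139, 139, 141, 140, 144, 144, 141, 144]
220 309 321 [430.3992055  190.37006153 154.        ] 
240 309 321 [432.02977919 170.31026314 154.        ] 
[[320.51658093 208.25458745]]
```

View pics/w11.png

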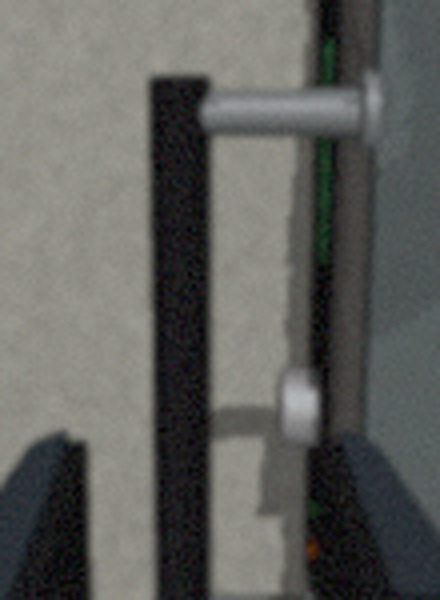

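Request:
arm_command([
  [0.4, [-5.5, 4, -10], 0],
  [0.4, [-5.5, 4, -30], 0],
  [0.4, [-5.5, 4, -55], 0],
  [0.4, [-5.5, 4, -70], 0],
  [0.4, [-5.5, 4, -85], 0],
  [0.4, [-5.5, 4, -98], 0],
  [0.4, [-5.5, 4, -98], 0],
  [0.4, [-5.5, 4, -98], 0],
])

```text
time_s: 15.35
ee_pos: [428.7, 206.3, 145.8]
ee_rot: [-76.0, 90.0, -161.2]
force: [0.7, -0.8, -0.5]
gripper_width: 36.4
```

```bash
python3 - <<'E'
from workcell import env, cams
from h import *
print(env.state()["ee_pos"],env.state()["force"])
p=cams.grab_frame("scene");k=5
cv2.imwrite("pics/s12.png",cv2.resize(p["img"][110:220,370:500],None,fx=5,fy=5,interpolation=cv2.INTER_CUBIC)[:,:,::-1])
w=cams.grab_frame("wrist");cv2.imwrite("pics/w12.png",w["img"][:,:,::-1])
E
```

```text
[428.73181973 206.34760927 145.78120008] [ 0.72721823 -0.8016877  -0.45777547]
```

View pics/s12.png

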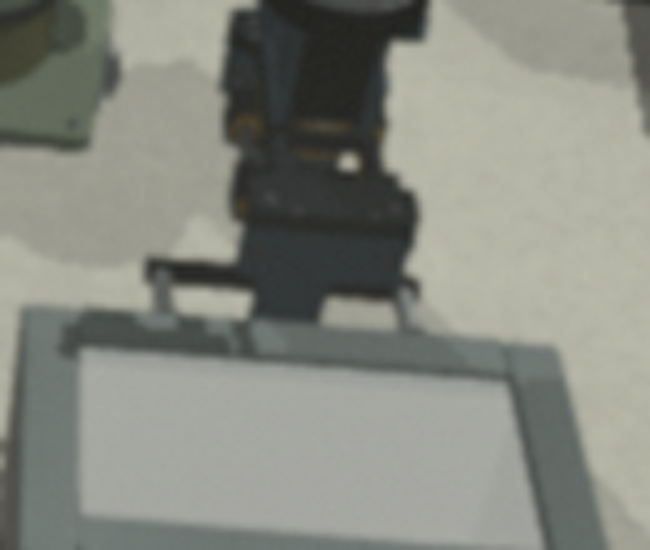

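View pics/w12.png

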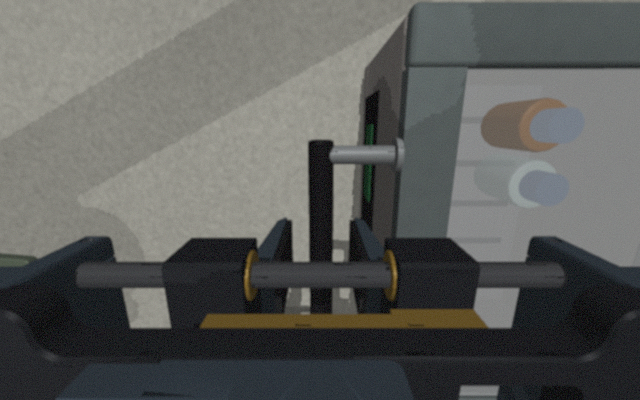

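The bar is centred between the fingers at column 320. I close on it.

Request:
arm_command([
  [0.05, [0, 0, 0], 0],
  [0.05, [0, 0, 0], 0],
  [0.05, [0, 0, 0], 0],
  [0.05, [0, 0, 0], 0],
  [0.05, [0, 0, 0], 0],
  [0.05, [0, 0, 0], 0],
], grip_force=25)

```text
time_s: 16.05
ee_pos: [429.4, 206.3, 146.3]
ee_rot: [100.1, 90.0, 14.9]
force: [-1.0, 0.2, 2.3]
gripper_width: 13.6
```

Request:
arm_command([
  [0.05, [0.3, 0, 11.3], 0],
  [0.05, [1.1, 0.1, 22.6], 0],
  [0.05, [2.5, 0.2, 33.8], 0],
  [0.05, [4.5, 0.4, 44.9], 0],
  [0.05, [7, 0.6, 55.9], 0],
  [0.05, [10, 0.8, 66.8], 0],
  [0.05, [13.6, 1.1, 77.5], 0],
  [0.05, [17.8, 1.5, 88], 0],
  [0.05, [17.8, 1.5, 88], 0],
  [0.05, [17.8, 1.5, 88], 0],
])

```text
time_s: 17.05
ee_pos: [445.8, 207.7, 233.9]
ee_rot: [-93.6, 89.9, -178.7]
force: [-3.4, 1.2, -1.9]
gripper_width: 13.3
```

```bash
python3 - <<'E'
from workcell import env, cams
from h import *
print(env.state()["ee_pos"],env.state()["force"],env.state()["gripper_width"])
p=cams.grab_frame("scene")
cv2.imwrite("pics/s13.png",cv2.resize(p["img"][60:280,220:500],None,fx=2.8,fy=2.7,interpolation=cv2.INTER_CUBIC)[:,:,::-1])
E
```

```text
[445.84781099 207.66244569 233.86175078] [-3.40701022  1.15921074 -1.87509539] 13.290545998944177
```

View pics/s13.png

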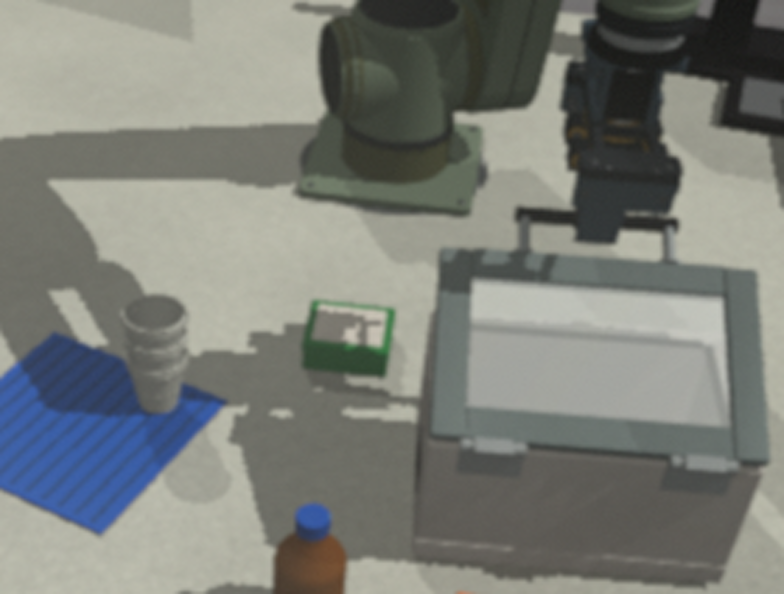

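Request:
arm_command([
  [0.05, [4.6, 0.4, 10.3], 0],
  [0.05, [9.8, 0.8, 20.4], 0],
  [0.05, [15.4, 1.3, 30.1], 0],
  [0.05, [21.5, 1.8, 39.6], 0],
  [0.05, [28.1, 2.4, 48.8], 0],
  [0.05, [35.1, 3, 57.6], 0],
  [0.05, [42.5, 3.6, 66], 0],
  [0.05, [48.1, 4.1, 71.8], 0],
  [0.05, [48.1, 4.1, 71.8], 0],
  [0.05, [48.1, 4.1, 71.8], 0],
  [0.05, [48.1, 4.1, 71.8], 0],
  [0.05, [48.1, 4.1, 71.8], 0],
])

```text
time_s: 18.3
ee_pos: [492.3, 211.7, 308.0]
ee_rot: [-96.4, 89.7, 178.5]
force: [-11.6, 0.5, 7.9]
gripper_width: 13.6
```

```bash
python3 - <<'E'
from workcell import env, cams
from h import *
s=env.state();ee=s["ee_pos"];print(ee,s["force"],s["gripper_width"])
print("theta from z",np.degrees(np.arcsin((ee[2]+8-154)/226)), "from x", np.degrees(np.arccos(1-(ee[0]-429.2)/.9965/226)))
for n in("scene","top","wrist"):
    p=cams.grab_frame(n)
    im=p["img"][60:320,200:500] if n=="scene" else p["img"]
    cv2.imwrite(f"pics/{n}14.png",cv2.resize(im,None,fx=2.2 if n=="scene" else 1.2,fy=2.2 if n=="scene" else 1.2,interpolation=cv2.INTER_CUBIC)[:,:,::-1])
E
```

```text
[492.26267929 211.65346581 307.98092367] [-11.59961903   0.50052053   7.86462203] 13.575547589596336
theta from z 45.785138449177154 from x 43.94704434072016
```

View pics/scene14.png

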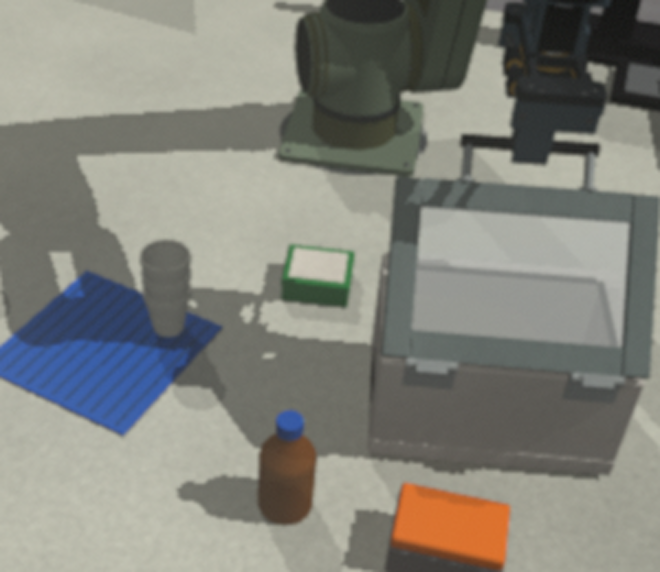

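View pics/top14.png

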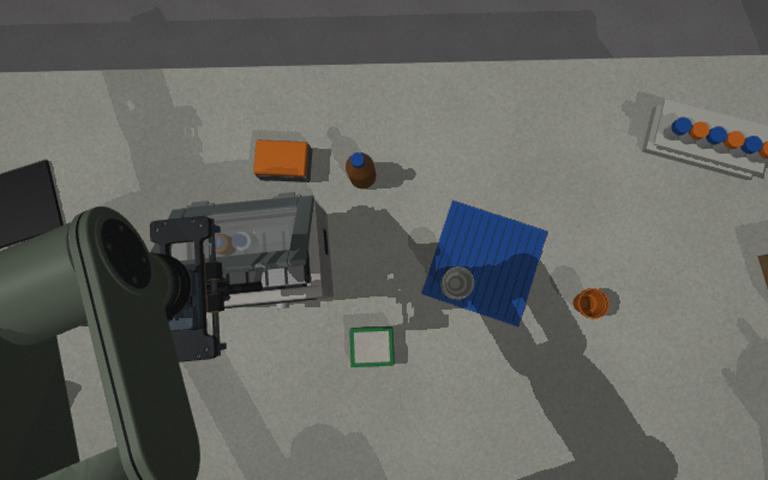

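View pics/wrist14.png

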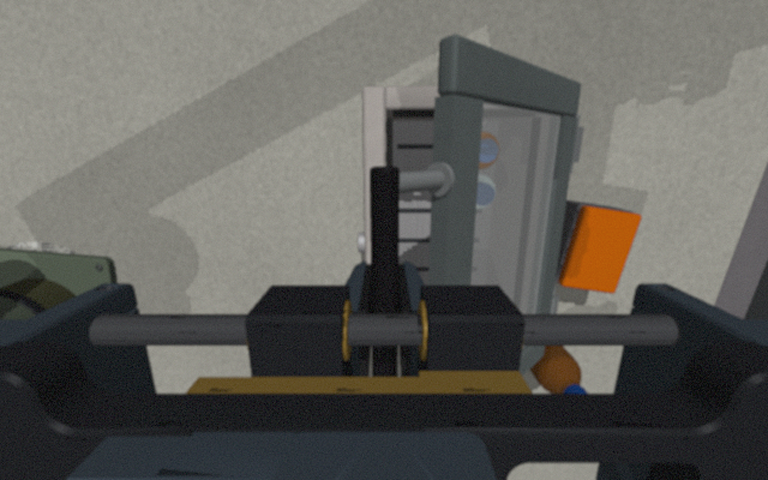

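The lid stands at about 45°, by both the z (45.8°) and x (43.9°) of the tool. A side push of about 14 N towards the hinge remains, so I relax it slightly and let it settle.

Request:
arm_command([
  [0.05, [-1, 0, 0.5], 0],
  [0.05, [-2, 0, 1], 0],
  [0.05, [-2, 0, 1], 0],
  [0.05, [-2, 0, 1], 0],
  [0.05, [-2, 0, 1], 0],
  [0.05, [-2, 0, 1], 0],
  [0.05, [-2, 0, 1], 0],
  [0.05, [-2, 0, 1], 0],
])

```text
time_s: 19.25
ee_pos: [492.1, 211.6, 307.9]
ee_rot: [-88.0, 89.9, -173.2]
force: [-6.5, 1.1, 1.9]
gripper_width: 13.5
```

```bash
python3 - <<'E'
from workcell import env, cams
from h import *
s=env.state();ee=s["ee_pos"];print(ee,s["force"],s["gripper_width"],s["time_s"],abs(s["qvel"]).max())
hinge=np.array([429.2+.9965*226,154])
print("theta from z",np.degrees(np.arcsin((ee[2]+8-154)/226)), "from x", np.degrees(np.arccos(1-(ee[0]-429.2)/.9965/226)))
p=cams.grab_frame("scene");T=cams.grab_frame("top")
# bar predicted in scene for angles
for th in(40,45,50):
    t=np.radians(th);hx,hy=429.2+.9965*226,206+.084*226
    c=np.array([hx-.9965*226*np.cos(t),hy-.084*226*np.cos(t),154+226*np.sin(t)]);u=np.array([-.084,.9965,0])*68
    print(th,proj(p,[c-u,c+u]).round(1).tolist())
cv2.imwrite("pics/s15.png",cv2.resize(p["img"][90:190,390:500],None,fx=6,fy=6,interpolation=cv2.INTER_CUBIC)[:,:,::-1])
k=8;cv2.imwrite("pics/s15b.png",cv2.convertScaleAbs(cv2.resize(p["img"][160:220,252:300],None,fx=k,fy=k,interpolation=cv2.INTER_CUBIC)[:,:,::-1],alpha=1.6))
E
```

```text
[492.09447678 211.62577245 307.86491804] [-6.47562496  1.08179403  1.93492857] 13.53621447307731 19.25 0.10646631435709933
theta from z 45.742980673506 from x 43.885348360091406
40 [[408.4, 124.9], [470.3, 129.4]]
45 [[409.6, 122.4], [472.7, 127.0]]
50 [[410.8, 120.7], [475.2, 125.3]]
```

View pics/s15.png

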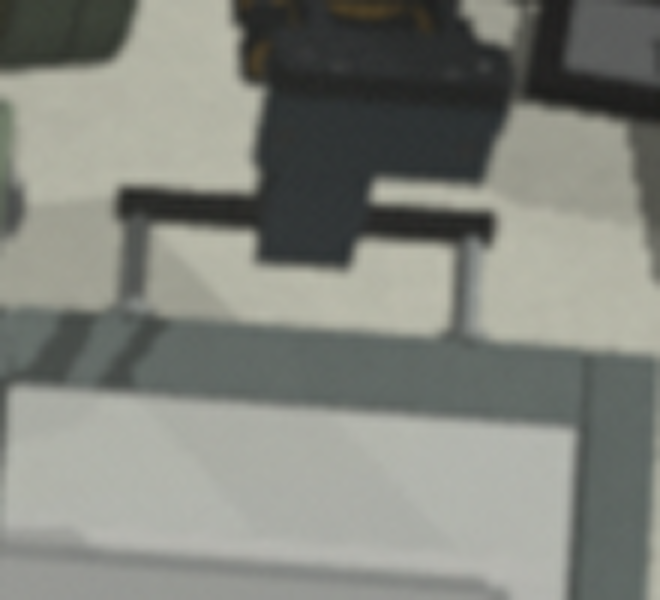

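View pics/s15b.png

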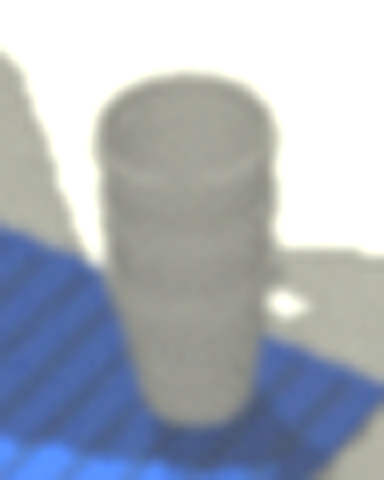

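The bar ends in the scene picture, at (409.6,123.4) and (472.2,128), fit about 44–45°. The stack stands upright and untouched, and the grip holds, so I hand in.

```bash
python3 - <<'E'
from workcell import env, cams
print(env.job_done()); s=env.state(); print(s["ee_pos"],s["force"],s["gripper_width"],s["time_s"])
E
```

```text
the job is handed in; nothing more can be done
None
the job is handed in; nothing more can be done
```

The three white cups are nested in one upright stack on the blue mat and released, and the lid is held open at about 45°. I handed the job in at about 19.4 s; no verdict is reported.

- **Stack:** I put one cup into the cup nearest the warming box, then the third on top. Neither push met measurable resistance. In the scene picture the rims sit one seating step apart and the stack looks upright.
- **Lid:** I gripped the handle bar at 25 N and raised it along its arc. The angle reads 45.7° from tool height, 43.9° from tool x and about 44° from the bar ends in the picture. The grip opening is 13.5 mm on the 14 mm bar, and the lid is at rest.
- **Disagreements:**
  - The cameras disagreed by 2–3 mm on the stack position, so I shifted about 2.5 mm before placing the third cup.
  - About 7 N of side force is left on the handle, down from 14 N after I eased the pose.
- **Left alone:** I did not touch the bottle, slide box, tip box or orange look-alike. In the last pictures they look to stand where they were, though I did not measure their positions again.

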